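Take the wide picture frame off its hooks and stand it in the gift box

TASK

Lift the wide picture frame up and off the two hooks of its display stand and pack it upright, standing on its long lower edge, in the long narrow cardboard gift box. Lower it until it rests on the bottom of the box before you let go, and leave the square frame hanging where it is.

Things in the scene. Friction and masses are not known exactly. Their poses are not given: they have to be found in the camera images.
- wide_frame: Wide picture frame: open frame of plain light-brown wood, 180 mm wide (y), 124 mm high (z), 16 mm thick (x), bars 20 mm wide, empty inside, about 0.16 kg. Origin: middle of the underside of its lower edge; z up to the top bar. It hangs by the top bar, lower edge 35 mm above the table, on two upturned hooks (8 mm black rods) of a small wooden-footed stand. To free it: lift 20 to 65 mm, then out along its +x.
- wide_frame_top (a point): Centre of the wide frame's top bar (16 mm thick along x, 20 mm high), 114 mm above the frame's origin; same axes. The rods pass through the frame under the bar, 30 mm (+-5) either side of here. On +x their tips, 14 to 22 mm from here, turn up 15 mm above the bar's underside: the frame, once raised, leaves past them to +x (50 mm is ample). On -x uprights, no higher, stand 66 mm away. Pinch here along x from above; it balances.
- square_frame_top (a point): Centre of the top bar of the square frame: same wood, bars and thickness, but 124 mm wide and 124 mm high, hanging in the same way on a second stand of the same kind. To be left alone.
- gift_box_floor (a point): Middle of the inner floor of the long narrow gift box: brown card, open at the top, fixed to the table, outside 54 (x) by 230 (y) by 80 mm high, inside 46 by 222 mm. The point is 4 mm above the table, 76 mm below the rim; y runs along the box's length, z up. Apart from the stands; the small square brown box (85 mm) is another.

How it is judged:
By the outcome, as a careful person would: the job done as asked, in the order asked, and still so for the second after the job is handed in, with the robot touching nothing.
It also fails if it takes over 42 s, if anything falls off the work surface, if the arm or the gripper's body presses on something with over 40 N, if the wrist force passes 120 N, or if a joint passes its speed limit or range.

ROBOT

A 6-joint arm with a two-finger parallel gripper is mounted at the origin on the work surface. World frame = base frame: x ahead of the robot, y to its left, z up, the work surface at z = 0. Lengths are in m, angles in degrees, forces in N, time in s.
With the tool pointing down it reaches from about 0.35 to 0.875 m from the base axis. Payload 4.2 kg.
Tool frame: the origin (TCP) lies between the finger pads; the fingertips stand 14 mm ahead of it and the grasp point (between the pads) lies 5 mm behind it (r.tcp_to_tips is the distance from the TCP to the fingertips, in m); y points along the fingers, x is the direction in which the jaws open and shut, and the axes are right-handed (so a half turn about y gives the same grasp; the last joint's range is limited). The gripper opens to 87 mm and grips with 3 to 60 N. Pads are 19 mm wide; open, the fingers measure 117 mm over their backs; the gripper's body (75 mm by 190 mm) begins 51 mm behind the grasp point.
Start: joints at [-60.756, 22.042, 0.453, 0, -68.411, -14.817], TCP at [0.156, -0.605, 0.237] pointing down, gripper open.
Joint ranges: [-179.83, 179.83], [-69.29, 118.12], [-61.27, 80.66], [-181.25, 117.63], [-171.15, -9.14], [-177.46, 177.46]. Speed limits (degrees/s): [159.86, 159.86, 180, 180, 180, 180].

INTERFACE

Orientations are given as a 3x3 rotation matrix whose columns are the frame's x, y, z axes.
In Python, from station import sense, optics, ticket, r gives the robot as it stands.
- The arm moves only by the tool carry_out, never from a script. Its argument "steps" is a list that holds one entry, the list of rows, each a list of 6 numbers: the shift along the world's x, y, z in cm, then the turn, a rotation vector about the world's x, y, z in rad. A call has 1 to 20 rows; each row is the pose to reach, as a shift and turn from the pose commanded when the call began; what a row does not reach only later rows make up. A row lasts 1/8 s, in which the tool goes at most 62.5 mm and 10.7 degrees, less where a joint would pass 70% of its speed; a pose out of reach is approached as far as the arm can. A call with a gripper value outside its range is refused whole. "fingers" is the closure in counts, from 0 (fully open) to 255 (shut), set as the call begins (left out, the last holds). The fingers move at their own pace and stop on an object; the grip force is fixed at half the most. Time passes only in rows, so rows that repeat a pose let the fingers close. It gives the time, the measured TCP pose, the force and the opening at its end, in the units of the state.
- sense(): the state, without advancing time (a new reading comes with each control period).
- optics.capture(name): name is "scene" or "top" or "wrist"; returns a dict with "image" (384x512x3 uint8, red, green, blue), "fov_y" (degrees; the focal length in pixels is half the picture's height over the tangent of half this angle, whatever the lens; pixels are square), "cx", "cy" (the principal point, pixels), "rvec" (rotation vector, rad) and "tvec" (3), from world to camera coordinates, as OpenCV has them. Camera axes: x right, y down, z forward; pixel columns grow to the right and rows downward; lengths in m; the calibration is good to about 2 mm. A picture is of the moment at which its call begins. There is no depth.
- ticket.finish_job(): hands the job in, once; it reports no verdict.
The state is a dict: "time_s": time; "joints": joint angles; "joint_velocities": joint speeds; "effort": joint torques, N m; "tcp_pos": TCP position; "ee_rot": TCP orientation; "wrist_force": force on the tool from outside, world axes, zero at the start; "moment": the same for the moment, N m; "gripper_width": opening from 0.0 (shut) to 1.0 (fully open).
Only numpy, scipy, OpenCV 4.12 (cv2) and the standard library are available. Lean on these libraries where they do the work, as an engineer would, in place of code of your own. Each camera call takes 0.05 s, during which the arm holds its last target.

## Working session

There is one attempt and no reset: what is moved stays moved. The work goes in short steps, Python scripts to look and compute and a tool call to move; the robot and the scene stay as the last step left them, time stands still between calls to the robot, and variables do not carry over. Pictures are saved under pics/ and viewed, and the job is handed in when it is done.

Besides the shell and the picture viewer there is one more tool, called after "Call:" by a JSON object that holds its "op" and its "data", one argument or row to a line. carry_out: Moves the arm, as the interface text tells. Its arguments: {"type":"object","properties":{"steps":{"type":"array","items":{"type":"array","items":{"type":"array","items":{"type":"number"}}}},"fingers":{"type":"number"}},"required":["steps"]}

```bash
ls; mkdir -p pics
python3 - <<'E'
from station import sense, optics, ticket, r
import cv2,numpy as np,pickle
d={}
for n in ["scene","top","wrist"]:
    c=optics.capture(n); d[n]=c
    cv2.imwrite(f"pics/{n}0.png",cv2.cvtColor(c["image"],cv2.COLOR_RGB2BGR))
    print(n,c["fov_y"],c["cx"],c["cy"],c["rvec"],c["tvec"], {k:v for k,v in c.items() if k not in("image","fov_y","cx","cy","rvec","tvec")})
pickle.dump(d,open("c0.pkl","wb"))
s=sense();print(s["time_s"],s["tcp_pos"],s["ee_rot"],s["gripper_width"])
E
```

```text
pics
scene 54.89394726657729 259.3895566159108 192.52322725421084 [ 1.17352029  2.58812533 -0.67655291] [ 0.33320062 -0.29047411  1.15289323] {}
top 50.69906602480967 255.9224863321236 190.93371830843873 [ 2.14740406 -2.19343659  0.06625917] [0.02230248 0.51382927 1.21950491] {}
wrist 68.87725015859792 256.8263199403403 185.4391947454134 [-1.80516182 -2.32782052 -0.34278462] [ 0.62436831 -0.03562562  0.39093737] {}
0.15 [ 0.15560629 -0.60489016  0.23574855] [[-2.48964169e-01 -4.88665239e-04 -9.68512573e-01]
 [ 9.68511395e-01  1.51376448e-03 -2.48964630e-01]
 [ 1.58776029e-03 -9.99998735e-01  9.64047372e-05]] 1.000842192963942
```

View pics/scene0.png

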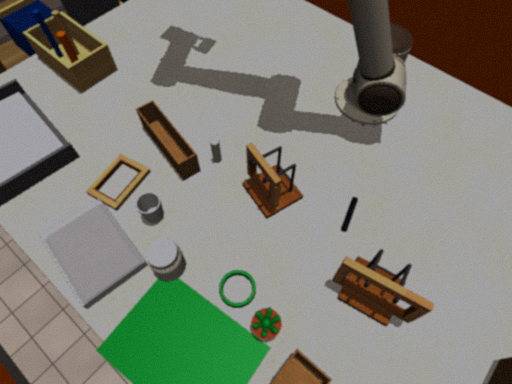

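View pics/top0.png

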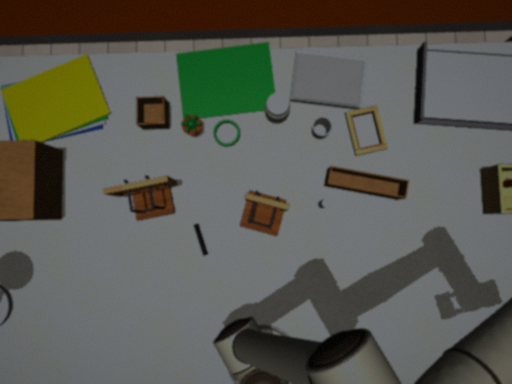

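View pics/wrist0.png

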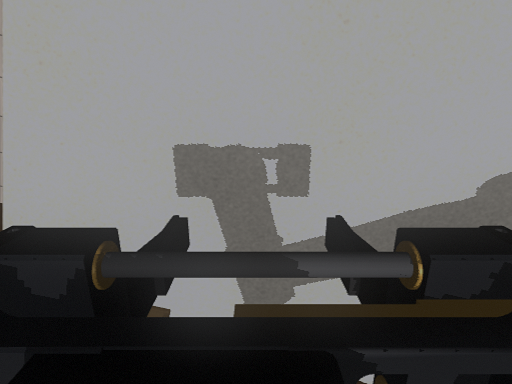

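```bash
cat > h.py <<'E'
import cv2,numpy as np
def K(c):
    f=c["image"].shape[0]/2/np.tan(np.radians(c["fov_y"])/2)
    return np.array([[f,0,c["cx"]],[0,f,c["cy"]],[0,0,1]])
def Rt(c): return cv2.Rodrigues(np.array(c["rvec"],float))[0],np.array(c["tvec"],float)
def ray(c,uv,z):
    R,t=Rt(c);o=-R.T@t
    d=R.T@np.linalg.inv(K(c))@np.array([uv[0],uv[1],1.])
    return o+d*(z-o[2])/d[2]
def proj(c,P):
    return cv2.projectPoints(np.array(P,float).reshape(-1,3),np.array(c["rvec"],float),np.array(c["tvec"],float),K(c),None)[0][:,0]
def tri(c1,u1,c2,u2):
    Ps=[K(c)@np.column_stack(Rt(c)) for c in(c1,c2)]
    X=cv2.triangulatePoints(Ps[0],Ps[1],np.array(u1,float).reshape(2,1),np.array(u2,float).reshape(2,1))
    return (X[:3]/X[3])[:,0]
def crop(c,x0,y0,x1,y1,s,name):
    im=cv2.cvtColor(c["image"],cv2.COLOR_RGB2BGR)[y0:y1,x0:x1]
    cv2.imwrite(name,cv2.resize(im,None,fx=s,fy=s,interpolation=cv2.INTER_CUBIC))
E
python3 - <<'E'
import pickle;from h import *
d=pickle.load(open("c0.pkl","rb"))
crop(d["top"],95,160,215,230,6,"pics/t_wide.png")
crop(d["top"],310,155,420,215,7,"pics/t_box.png")
crop(d["scene"],320,235,440,335,6,"pics/s_wide.png")
crop(d["scene"],130,95,210,185,6,"pics/s_box.png")
for n in d:
    R,t=Rt(d[n]);print(n,-R.T@t)
for uv in [(325,168),(408,180),(405,198),(326,184)]: print(ray(d["top"],uv,0.08))
for uv in [(105,191),(173,181)]: print(ray(d["top"],uv,0.159))
E
```

```text
scene [0.84372246 0.28202939 0.85624324]
top [ 0.4136845  -0.01217751  1.25715034]
wrist [ 0.08037544 -0.62490484  0.38336762]
[ 0.57206224 -0.19263565  0.08      ]
[ 0.53145566 -0.43114414  0.08      ]
[ 0.47941894 -0.4199121   0.08      ]
[ 0.52512063 -0.19393602  0.08      ]
[0.51190226 0.42233027 0.159     ]
[0.5352314 0.2350958 0.159    ]
```

View pics/t_wide.png

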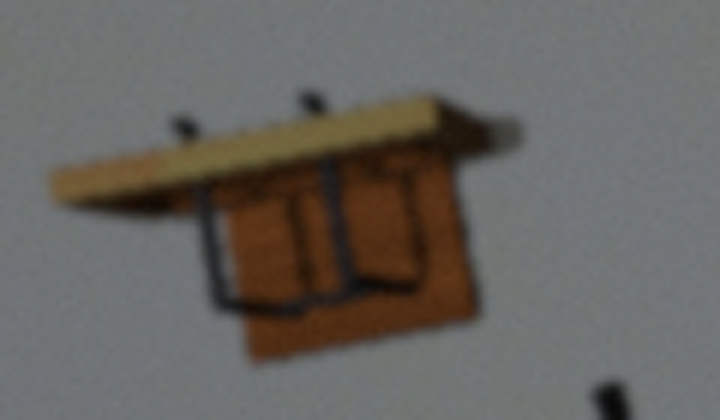

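View pics/t_box.png

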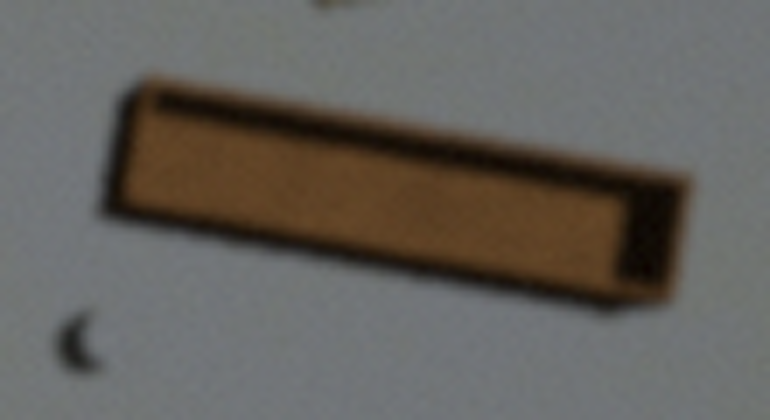

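View pics/s_wide.png

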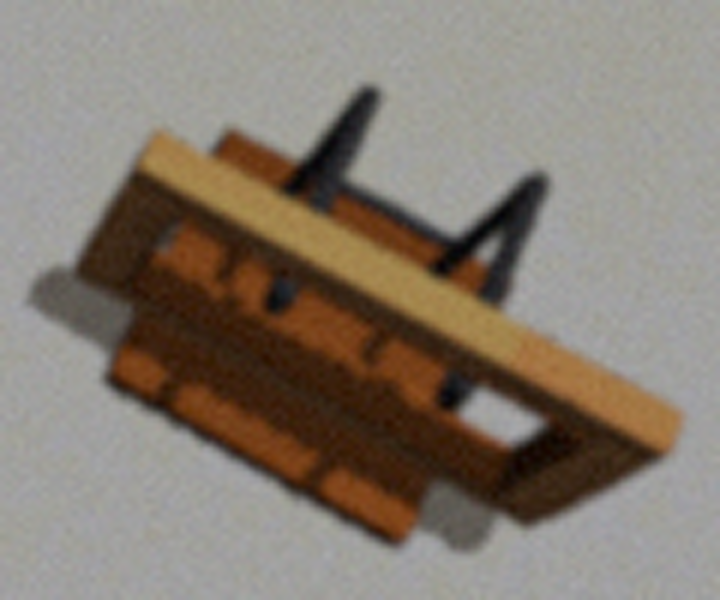

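View pics/s_box.png

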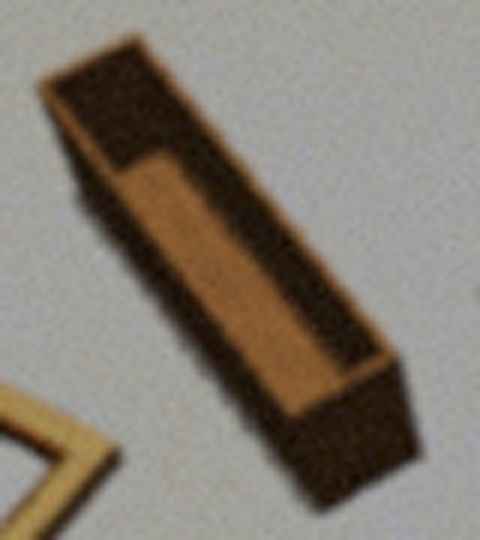

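```bash
cat > m.py <<'E'
import pickle,sys;from h import *
d=pickle.load(open("c0.pkl","rb"));T,S=d["top"],d["scene"]
# wide bar top face: bright yellow-brown
for c,(x0,y0,x1,y1),n in [(T,(95,160,200,200),"top"),(S,(320,235,445,335),"scene")]:
    im=c["image"][y0:y1,x0:x1].astype(int); R,G,B=im[...,0],im[...,1],im[...,2]
    m=((R-B>35)&(G>0.62*R)).astype(np.uint8)
    m=cv2.morphologyEx(m,cv2.MORPH_OPEN,np.ones((2,2)))
    cs,_=cv2.findContours(m,cv2.RETR_EXTERNAL,cv2.CHAIN_APPROX_NONE)
    k=max(cs,key=cv2.contourArea)
    ys,xs=np.nonzero(cv2.drawContours(np.zeros_like(m),[k],-1,1,-1))
    print(n,len(xs),cv2.minAreaRect(k))
    P=np.array([ray(c,(x+x0,y+y0),0.159)[:2] for x,y in zip(xs,ys)])
    (ctr,wh,a)=cv2.minAreaRect((P*1000).astype(np.float32))
    mu=P.mean(0);w,v=np.linalg.eigh(np.cov(P.T));l=v[:,1]*np.sign(v[1,1])
    print(n,"mean",mu,"rect",ctr,wh,a,"yaxis ang from +y",np.degrees(np.arctan2(-l[0],l[1])), "len",np.ptp(P@l))
    cv2.imwrite(f"pics/m_{n}.png",m*255)
t=lambda x,y:(x/6+95-.42,y/6+160-.42); s=lambda x,y:(x/6+320-.42,y/6+235-.42)
print("corners tri")
for a,b in [((50,172),(684,415)),((62,203),(0,0)),((436,95),(0,0)),((445,118),(155,131))]:
    if b!=(0,0): print(tri(T,t(*a),S,s(*b)))
    print(" top",ray(T,t(*a),.159))
for b in [(684,415),(662,455),(158,131),(138,168)]: print(" sc",ray(S,s(*b),.159))
t=lambda x,y:(x/7+310-.43,y/7+155-.43); s=lambda x,y:(x/6+130-.42,y/6+95-.42)
print("box")
for a,b in [((150,76),(400,355)),((692,177),(138,34)) ,((672,302),(40,82)),((115,205),(292,416))]:
    print(ray(T,t(*a),.08))
    print("  ",ray(S,s(*b),.08))
E
python3 m.py
```

```text
top 352 ((41.46154022216797, 25.807695388793945), (5.687368392944336, 64.52220916748047), 78.69007110595703)
top mean [0.5241528  0.33598091] rect (524.2659912109375, 335.6453552246094) (15.72561264038086, 176.83840942382812) 10.067436218261719 yaxis ang from +y 9.940143150746445 len 0.17682955864421857
scene 935 ((69.13841247558594, 49.24048614501953), (100.82353973388672, 10.176470756530762), 28.072484970092773)
scene mean [0.52974292 0.34314773] rect (529.4190063476562, 342.6466369628906) (21.32942771911621, 179.29774475097656) 10.707183837890625 yaxis ang from +y 10.233638898593421 len 0.1792661150297206
corners tri
[0.51714977 0.4211858  0.18000744]
 top [0.51960732 0.42817147 0.159     ]
 top [0.50527297 0.42250395 0.159     ]
 top [0.55097939 0.25086855 0.159     ]
[0.53940254 0.24866705 0.15894813]
 top [0.54032144 0.24677131 0.159     ]
 sc [0.50613828 0.42696338 0.159     ]
 sc [0.52157534 0.4276625  0.159     ]
 sc [0.5374499  0.25148445 0.159     ]
 sc [0.55229608 0.25377772 0.159     ]
box
[ 0.57922051 -0.21033615  0.08      ]
   [ 0.52766015 -0.19776748  0.08      ]
[ 0.53184799 -0.43239372  0.08      ]
   [ 0.48060194 -0.42114497  0.08      ]
[ 0.48021378 -0.42158748  0.08      ]
   [ 0.52993984 -0.43216347  0.08      ]
[ 0.52554209 -0.19394632  0.08      ]
   [ 0.57947324 -0.20913265  0.08      ]
```

Run:
```python
import numpy as np
for k in range(1,20):
    a=np.radians(-75.6+108.2*k/19)
    print([round(62.5*np.cos(a)-15.6,1),round(62.5*np.sin(a)+60.5,1),round(min(7,k),1),0,0,round(1.496*k/19,3)],end=",")
```

```text
[np.float64(5.9), np.float64(1.8), 1, 0, 0, 0.079],[np.float64(11.6), np.float64(4.2), 2, 0, 0, 0.157],[np.float64(17.0), np.float64(7.2), 3, 0, 0, 0.236],[np.float64(22.2), np.float64(10.7), 4, 0, 0, 0.315],[np.float64(26.9), np.float64(14.7), 5, 0, 0, 0.394],[np.float64(31.3), np.float64(19.1), 6, 0, 0, 0.472],[np.float64(35.1), np.float64(24.0), 7, 0, 0, 0.551],[np.float64(38.5), np.float64(29.2), 7, 0, 0, 0.63],[np.float64(41.3), np.float64(34.7), 7, 0, 0, 0.709],[np.float64(43.6), np.float64(40.5), 7, 0, 0, 0.787],[np.float64(45.3), np.float64(46.5), 7, 0, 0, 0.866],[np.float64(46.4), np.float64(52.6), 7, 0, 0, 0.945],[np.float64(46.9), np.float64(58.8), 7, 0, 0, 1.024],[np.float64(46.7), np.float64(65.0), 7, 0, 0, 1.102],[np.float64(46.0), np.float64(71.2), 7, 0, 0, 1.181],[np.float64(44.6), np.float64(77.2), 7, 0, 0, 1.26],[np.float64(42.7), np.float64(83.1), 7, 0, 0, 1.339],[np.float64(40.1), np.float64(88.8), 7, 0, 0, 1.417],[np.float64(37.1), np.float64(94.2), 7, 0, 0, 1.496],
```

Call:
{"op": "carry_out", "data": {
  "steps": [
    [[5.9, 1.8, 1, 0, 0, 0.08], [11.6, 4.2, 2, 0, 0, 0.16], [17, 7.2, 3, 0, 0, 0.24], [22.2, 10.7, 4, 0, 0, 0.32], [26.9, 14.7, 5, 0, 0, 0.39], [31.3, 19.1, 6, 0, 0, 0.47], [35.1, 24, 7, 0, 0, 0.55], [38.5, 29.2, 7, 0, 0, 0.63], [41.3, 34.7, 7, 0, 0, 0.71], [43.6, 40.5, 7, 0, 0, 0.79], [45.3, 46.5, 7, 0, 0, 0.87], [46.4, 52.6, 7, 0, 0, 0.95], [46.9, 58.8, 7, 0, 0, 1.02], [46.7, 65, 7, 0, 0, 1.1], [46, 71.2, 7, 0, 0, 1.18], [44.6, 77.2, 7, 0, 0, 1.26], [42.7, 83.1, 7, 0, 0, 1.34], [40.1, 88.8, 7, 0, 0, 1.42], [37.1, 94.2, 7, 0, 0, 1.496], [37.1, 94.2, 7, 0, 0, 1.496]]
  ],
  "fingers": 0
}}

```text
time_s: 2.65
tcp_pos: [0.5244, 0.3403, 0.3058]
ee_rot: [[-0.983, -0.001, 0.182], [-0.182, -0.0, -0.983], [0.001, -1.0, -0.0]]
wrist_force: [0.5, -0.1, -0.1]
gripper_width: 0.995
```

Run:
```python
from station import sense, optics
import pickle;from h import *
d={n:optics.capture(n) for n in["wrist","scene"]}
pickle.dump(d,open("c1.pkl","wb"))
crop(d["wrist"],0,0,512,384,1.5,"pics/w1.png")
s=sense();print(s["time_s"],s["tcp_pos"],s["ee_rot"],s["joints"],s["wrist_force"])
# predicted bar corners
for c in(10.1,):
    a=np.radians(c);x=np.array([np.cos(a),np.sin(a)]);y=np.array([-x[1],x[0]])
    P=[[*(np.array([.527,.337])+i*.008*x+j*.09*y),.159] for i,j in[(1,1),(1,-1),(-1,-1),(-1,1)]]
    print(proj(d["wrist"],P)*1.5)
```

```text
2.75 [0.52618066 0.33731846 0.30612002] [[-9.84131211e-01 -6.64495276e-04  1.77441028e-01]
 [-1.77440554e-01 -7.15711646e-04 -9.84131260e-01]
 [ 7.80947184e-04 -9.99999523e-01  5.86445758e-04]] [ 4.74759355e+01  1.99872148e+01  7.26472614e+00 -3.51137153e-04
 -7.73334668e+01 -3.72551274e+01] [ 0.22561464 -0.84176701 -0.07833551]
[[372.82514485 372.47161395]
 [372.48067159 129.42627838]
 [396.64958936 129.61129799]
 [393.21436254 372.59702064]]
```

View pics/w1.png

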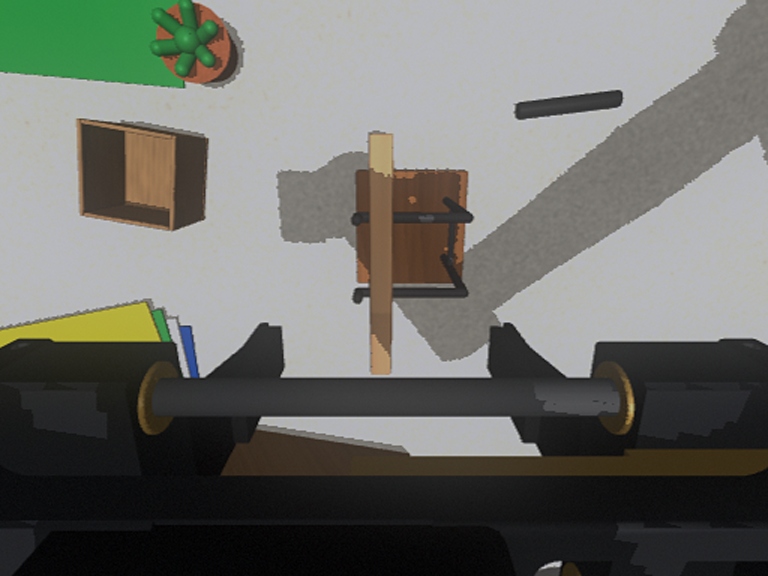

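Call:
{"op": "carry_out", "data": {
  "steps": [
    [[0.2, 0.15, -2, 0, 0, 0], [0.2, 0.15, -5, 0, 0, 0], [0.2, 0.15, -8, 0, 0, 0], [0.2, 0.15, -11, 0, 0, 0], [0.2, 0.15, -13, 0, 0, 0], [0.2, 0.15, -15, 0, 0, 0], [0.2, 0.15, -16.2, 0, 0, 0], [0.2, 0.15, -16.2, 0, 0, 0], [0.2, 0.15, -16.2, 0, 0, 0]]
  ],
  "fingers": 60
}}

```text
time_s: 3.88
tcp_pos: [0.5294, 0.3383, 0.1455]
ee_rot: [[-0.984, 0.001, 0.176], [-0.176, 0.001, -0.984], [-0.002, -1.0, -0.001]]
wrist_force: [0.3, -0.2, -0.6]
gripper_width: 0.767
```

Run:
```python
from station import sense, optics
from h import *
c=optics.capture("wrist");crop(c,0,0,512,384,1.5,"pics/w2.png")
c=optics.capture("scene");crop(c,300,190,460,340,4,"pics/s2.png")
s=sense();print(s["time_s"],s["tcp_pos"],s["wrist_force"],s["gripper_width"])
```

```text
3.975 [0.52924341 0.33849244 0.14561484] [-0.29932308  0.49353147  0.23862217] 0.76506414674323
```

View pics/w2.png

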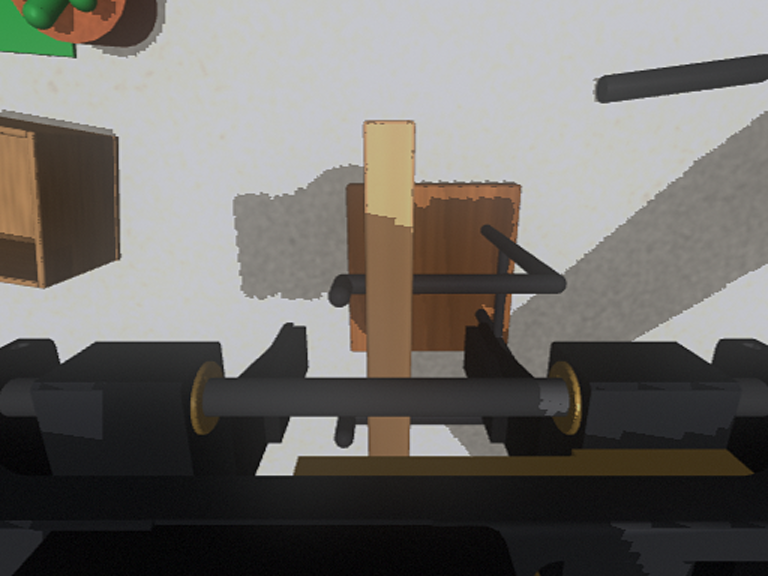

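View pics/s2.png

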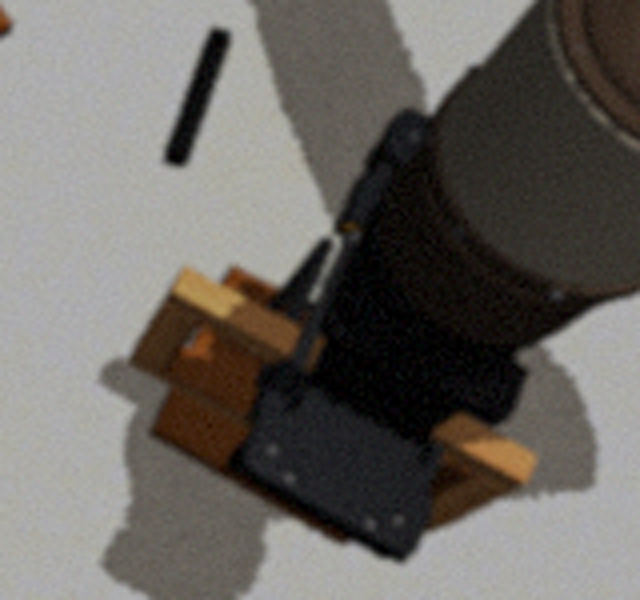

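Call:
{"op": "carry_out", "data": {
  "steps": [
    [[0, 0, 0, 0, 0, 0], [0, 0, 0, 0, 0, 0], [0, 0, 0, 0, 0, 0], [0, 0, 0, 0, 0, 0], [0, 0, 0, 0, 0, 0], [0, 0, 0, 0, 0, 0], [0, 0, 0, 0, 0, 0], [0, 0, 0, 0, 0, 0], [0, 0, 0, 0, 0, 0], [0, 0, 0, 0, 0, 0]]
  ],
  "fingers": 255
}}

```text
time_s: 5.22
tcp_pos: [0.5287, 0.3382, 0.1445]
ee_rot: [[-0.984, -0.0, 0.176], [-0.176, -0.0, -0.984], [0.0, -1.0, 0.0]]
wrist_force: [-0.2, -0.0, 0.2]
gripper_width: 0.18
```

Call:
{"op": "carry_out", "data": {
  "steps": [
    [[0, 0, 0.7, 0, 0, 0], [0, 0, 1.4, 0, 0, 0], [0, 0, 2.1, 0, 0, 0], [0, 0, 2.8, 0, 0, 0], [0, 0, 3.5, 0, 0, 0], [0, 0, 4.2, 0, 0, 0], [0, 0, 4.2, 0, 0, 0], [0, 0, 4.2, 0, 0, 0]]
  ]
}}

```text
time_s: 6.22
tcp_pos: [0.5286, 0.3381, 0.1863]
ee_rot: [[-0.984, -0.0, 0.176], [-0.176, -0.0, -0.984], [0.0, -1.0, 0.0]]
wrist_force: [0.3, -0.4, -0.9]
gripper_width: 0.181
```

Run:
```python
from station import sense, optics
from h import *
c=optics.capture("wrist");crop(c,0,0,512,384,1.5,"pics/w3.png")
c=optics.capture("scene");crop(c,300,190,460,340,4,"pics/s3.png")
s=sense();print(s["time_s"],s["tcp_pos"],s["wrist_force"],s["moment"],s["gripper_width"])
```

```text
6.325 [0.5285445  0.338071   0.18610752] [ 0.09854084 -0.65290758 -0.89234686] [ 0.00988424  0.10697763 -0.03325441] 0.18092219736522455
```

View pics/w3.png

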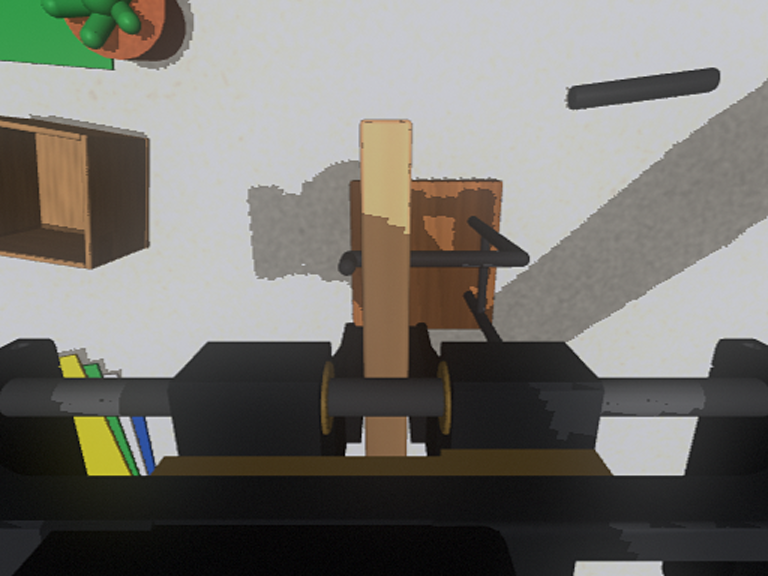

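View pics/s3.png

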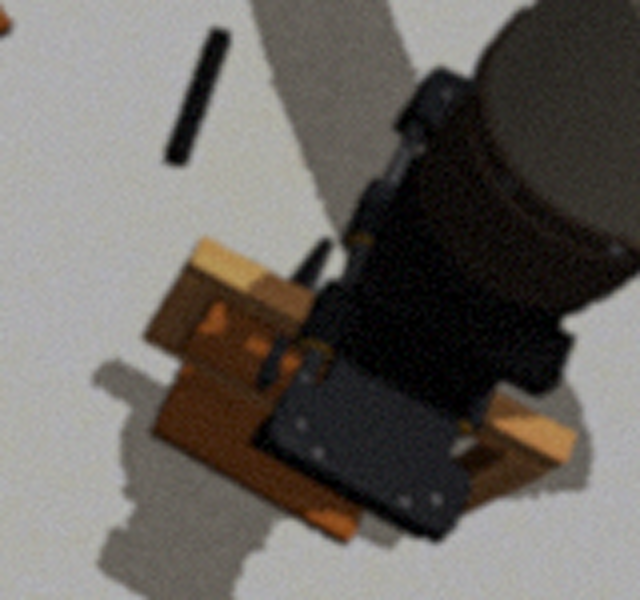

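Call:
{"op": "carry_out", "data": {
  "steps": [
    [[0.8, 0.14, 0, 0, 0, 0], [1.6, 0.28, 0, 0, 0, 0], [2.4, 0.42, 0, 0, 0, 0], [3.2, 0.56, 0, 0, 0, 0], [4, 0.7, 0, 0, 0, 0], [4.8, 0.84, 0, 0, 0, 0], [5.4, 0.95, 0, 0, 0, 0], [5.4, 0.95, 0, 0, 0, 0], [5.4, 0.95, 0, 0, 0, 0], [5.4, 0.95, 1, 0, 0, 0], [5.4, 0.95, 3, 0, 0, 0], [5.4, 0.95, 5, 0, 0, 0], [5.4, 0.95, 7, 0, 0, 0], [5.4, 0.95, 9, 0, 0, 0], [5.4, 0.95, 11, 0, 0, 0], [5.4, 0.95, 13, 0, 0, 0], [5.4, 0.95, 13, 0, 0, 0]]
  ]
}}

```text
time_s: 8.45
tcp_pos: [0.5832, 0.3481, 0.3196]
ee_rot: [[-0.984, 0.004, 0.176], [-0.176, 0.003, -0.984], [-0.005, -1.0, -0.003]]
wrist_force: [0.4, 0.6, -1.7]
gripper_width: 0.181
```

Run:
```python
from station import sense, optics
from h import *
c=optics.capture("scene");crop(c,0,0,512,384,1.5,"pics/s4.png")
s=sense();print(s["time_s"],s["tcp_pos"],s["wrist_force"],s["moment"],s["gripper_width"])
```

```text
8.5 [0.58263435 0.34788153 0.31764875] [ 0.09126285 -0.07101672 -1.72178607] [ 0.0163342   0.08334338 -0.03746821] 0.1834545127264807
```

View pics/s4.png

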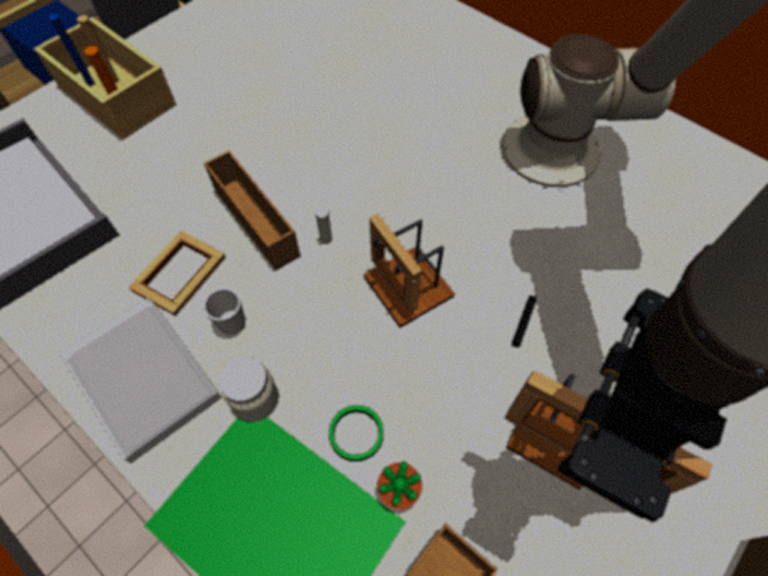

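Call:
{"op": "carry_out", "data": {
  "steps": [
    [[0, -2, 0, 0, 0, 0], [0, -6, 0, 0, 0, -0.02], [0, -10.5, 0, 0, 0, -0.05], [0, -15, 0, 0, 0, -0.08], [-0.3, -19.5, 0, 0, 0, -0.11], [-0.6, -24, 0, 0, 0, -0.14], [-1, -28.5, 0, 0, 0, -0.17], [-1.5, -33, 0, 0, 0, -0.2], [-2, -37.5, 0, 0, 0, -0.23], [-2.5, -42, 0, 0, 0, -0.26], [-3, -46.5, 0, 0, 0, -0.29], [-3.5, -51, 0, 0, 0, -0.32], [-4, -55.5, 0, 0, 0, -0.35], [-4.7, -60, 0, 0, 0, -0.37], [-5.2, -63.5, 0, 0, 0, -0.38], [-5.4, -65.5, 0, 0, 0, -0.38], [-5.4, -66.3, 0, 0, 0, -0.38], [-5.4, -66.3, 0, 0, 0, -0.38], [-5.4, -66.3, 0, 0, 0, -0.38]]
  ]
}}

```text
time_s: 10.88
tcp_pos: [0.529, -0.3143, 0.3166]
ee_rot: [[-0.98, 0.0, -0.2], [0.2, 0.0, -0.98], [-0.0, -1.0, -0.0]]
wrist_force: [0.3, -0.3, -1.6]
gripper_width: 0.18
```

Run:
```python
from station import sense, optics
from h import *
c=optics.capture("scene");crop(c,0,0,512,384,1.5,"pics/s5.png")
c=optics.capture("wrist");crop(c,0,0,512,384,1.5,"pics/w5.png")
c=optics.capture("top");crop(c,280,100,440,220,5,"pics/t5.png")
s=sense();print(s["time_s"],s["tcp_pos"],s["ee_rot"],s["wrist_force"],s["gripper_width"])
```

```text
11.025 [ 0.52903907 -0.31438788  0.31675444] [[-9.79748129e-01  2.94824577e-04 -2.00233658e-01]
 [ 2.00233668e-01  6.04102100e-06 -9.79748171e-01]
 [-2.87644224e-04 -9.99999957e-01 -6.49524856e-05]] [-1.18626695 -1.2416199  -1.51147073] 0.17430972930529975
```

View pics/s5.png

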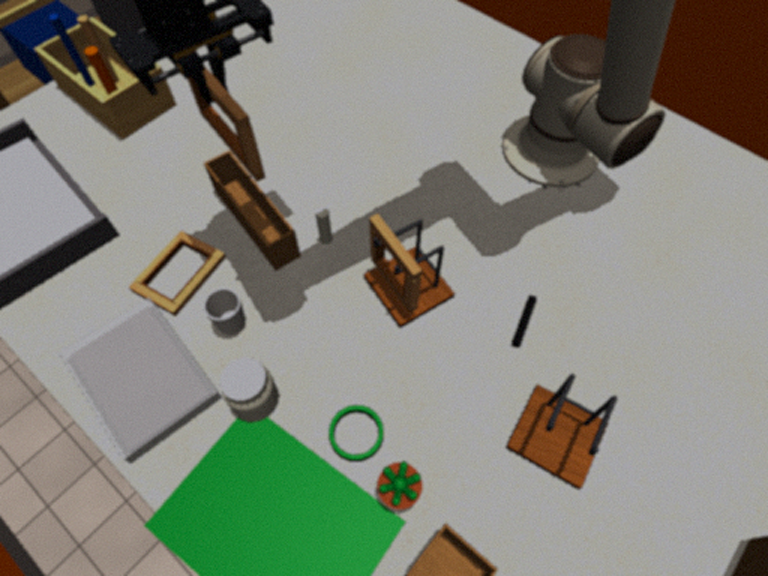

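View pics/w5.png

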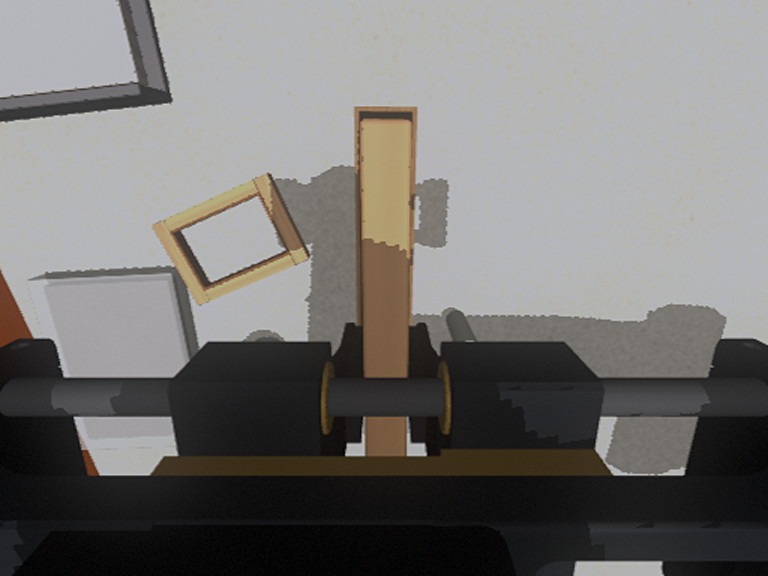

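View pics/t5.png

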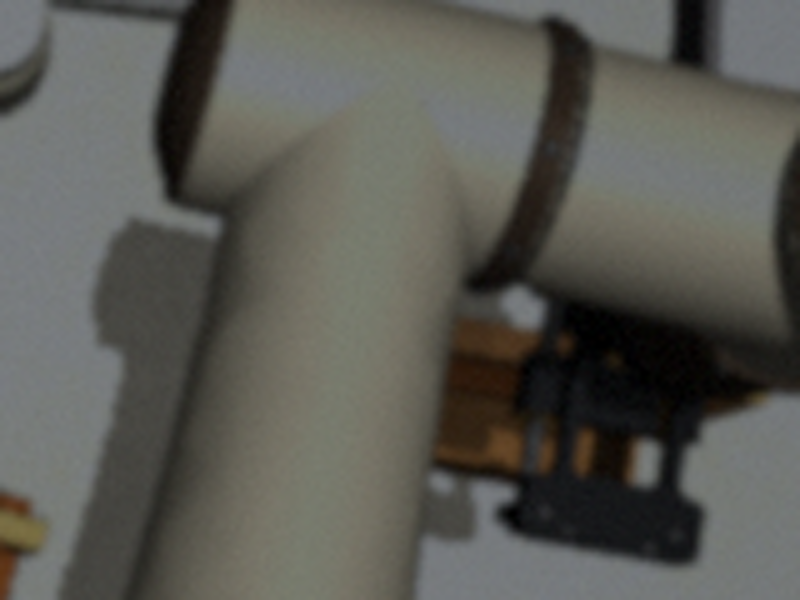

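Call:
{"op": "carry_out", "data": {
  "steps": [
    [[0, 0, -2, 0, 0, 0], [0, 0, -4, 0, 0, 0], [0, 0, -6, 0, 0, 0], [0, 0, -8, 0, 0, 0], [0, 0, -9.5, 0, 0, 0], [0, 0, -11, 0, 0, 0], [0, 0, -12.5, 0, 0, 0], [0, 0, -14, 0, 0, 0], [0, 0, -15.5, 0, 0, 0], [0, 0, -17, 0, 0, 0], [0, 0, -18, 0, 0, 0], [0, 0, -19, 0, 0, 0], [0, 0, -19.5, 0, 0, 0], [0, 0, -19.5, 0, 0, 0], [0, 0, -19.5, 0, 0, 0]]
  ]
}}

```text
time_s: 12.9
tcp_pos: [0.5291, -0.3154, 0.122]
ee_rot: [[-0.979, 0.001, -0.201], [0.201, -0.0, -0.979], [-0.001, -1.0, 0.0]]
wrist_force: [-0.3, 0.1, -1.8]
gripper_width: 0.18
```

Run:
```python
from station import sense, optics
from h import *
c=optics.capture("scene");crop(c,100,50,228,180,5,"pics/s6.png")
c=optics.capture("wrist");crop(c,0,0,512,384,1.5,"pics/w6.png")
s=sense();print(s["time_s"],s["tcp_pos"],s["wrist_force"],s["moment"],s["gripper_width"])
```

```text
13.0 [ 0.52902833 -0.31536916  0.12209065] [-0.07099941 -0.06675155 -1.7963219 ] [ 0.06141175  0.08154627 -0.01894819] 0.18006771159706175
```

View pics/s6.png

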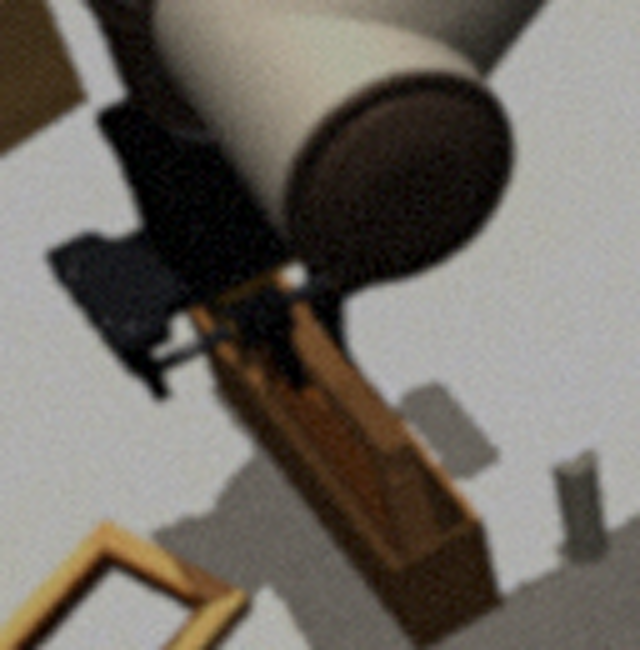

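View pics/w6.png

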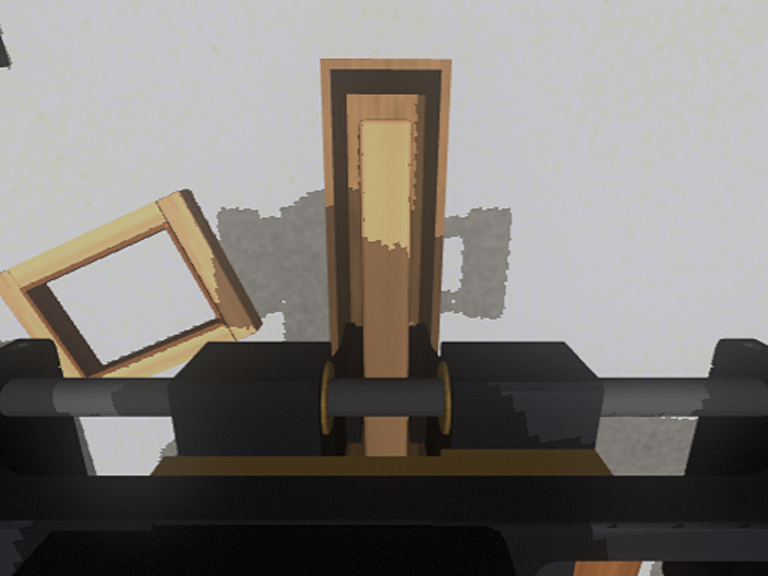

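Call:
{"op": "carry_out", "data": {
  "steps": [
    [[0, 0, -0.3, 0, 0, 0], [0, 0, -0.6, 0, 0, 0], [0, 0, -0.75, 0, 0, 0], [0, 0, -0.85, 0, 0, 0], [0, 0, -0.85, 0, 0, 0]]
  ]
}}

```text
time_s: 13.62
tcp_pos: [0.5288, -0.3153, 0.1136]
ee_rot: [[-0.98, 0.0, -0.201], [0.201, -0.0, -0.98], [-0.0, -1.0, 0.0]]
wrist_force: [-0.4, 1.1, 2.0]
gripper_width: 0.181
```

Call:
{"op": "carry_out", "data": {
  "steps": [
    [[0, 0, -0.05, 0, 0, 0], [0, 0, -0.05, 0, 0, 0], [0, 0, -0.05, 0, 0, 0]]
  ]
}}

```text
time_s: 14.0
tcp_pos: [0.529, -0.3153, 0.1136]
ee_rot: [[-0.98, 0.001, -0.201], [0.201, -0.0, -0.98], [-0.001, -1.0, 0.0]]
wrist_force: [-2.3, 1.8, 4.9]
gripper_width: 0.179
```

Call:
{"op": "carry_out", "data": {
  "steps": [
    [[0, 0, 0, 0, 0, 0], [0, 0, 0, 0, 0, 0], [0, 0, 0, 0, 0, 0], [0, 0, 0, 0, 0, 0], [0, 0, 0, 0, 0, 0], [0, 0, 0, 0, 0, 0]]
  ],
  "fingers": 120
}}

```text
time_s: 14.75
tcp_pos: [0.5287, -0.3153, 0.1125]
ee_rot: [[-0.979, -0.0, -0.202], [0.202, 0.0, -0.979], [0.0, -1.0, -0.0]]
wrist_force: [0.0, 0.5, 0.0]
gripper_width: 0.527
```

Run:
```python
from station import sense, optics
from h import *
c=optics.capture("wrist");crop(c,0,0,512,384,1.5,"pics/w7.png")
s=sense();print(s["time_s"],s["tcp_pos"],s["wrist_force"],s["gripper_width"])
```

```text
14.8 [ 0.52873587 -0.31527235  0.11251351] [ 0.34735027  0.05942093 -0.25292104] 0.52604965938935
```

View pics/w7.png

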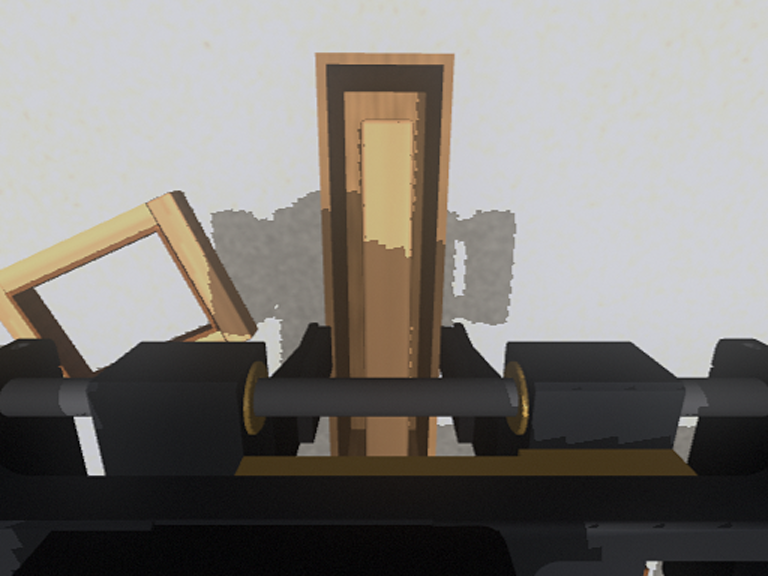

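The frame stands upright, centred in the box, and the fingers are clear of it. Next I retreat straight up, then to the side so I can see the result.

Call:
{"op": "carry_out", "data": {
  "steps": [
    [[0, 0, 0.5, 0, 0, 0], [0, 0, 1.5, 0, 0, 0], [0, 0, 3, 0, 0, 0], [0, 0, 5, 0, 0, 0], [0, 0, 8, 0, 0, 0], [0, 0, 11, 0, 0, 0], [0, 0, 14, 0, 0, 0], [0, 0, 17, 0, 0, 0], [0, 0, 19, 0, 0, 0], [-4, -4, 19, 0, 0, 0], [-8, -8, 19, 0, 0, 0], [-12, -12, 19, 0, 0, 0], [-16, -16, 19, 0, 0, 0], [-20, -19, 19, 0, 0, 0], [-24, -22, 19, 0, 0, 0], [-24, -22, 19, 0, 0, 0], [-24, -22, 19, 0, 0, 0], [-24, -22, 19, 0, 0, 0]]
  ]
}}

```text
time_s: 17.05
tcp_pos: [0.2897, -0.5347, 0.303]
ee_rot: [[-0.98, 0.001, -0.2], [0.2, -0.0, -0.98], [-0.001, -1.0, 0.0]]
wrist_force: [0.1, -0.1, 0.1]
gripper_width: 0.533
```

Run:
```python
from station import sense, optics
from h import *
c=optics.capture("scene");crop(c,0,0,512,384,1.5,"pics/s8.png")
c=optics.capture("top");crop(c,210,130,430,240,3.6,"pics/t8.png")
s=sense();print(s["time_s"],s["tcp_pos"],s["wrist_force"],np.abs(s["joint_velocities"]).max())
```

```text
17.15 [ 0.28971398 -0.53466261  0.30277265] [-0.10402575  0.41655073 -0.45726855] 0.14566945677617432
```

View pics/s8.png

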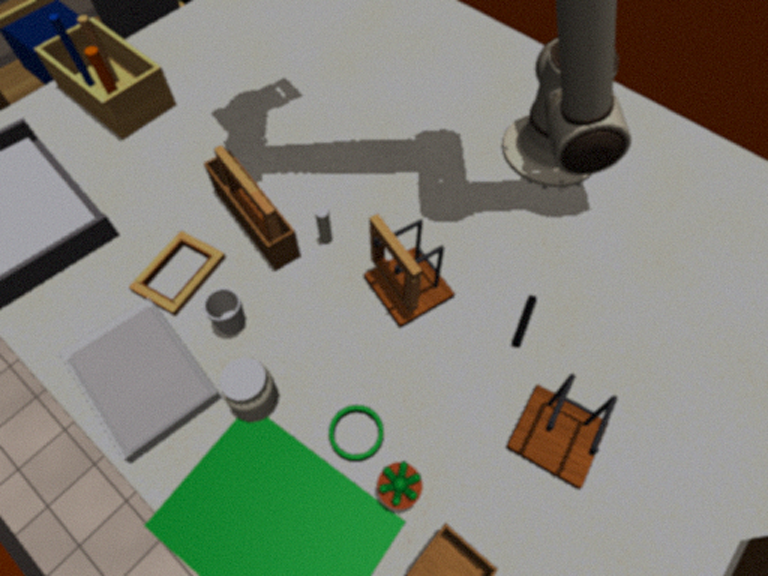

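View pics/t8.png

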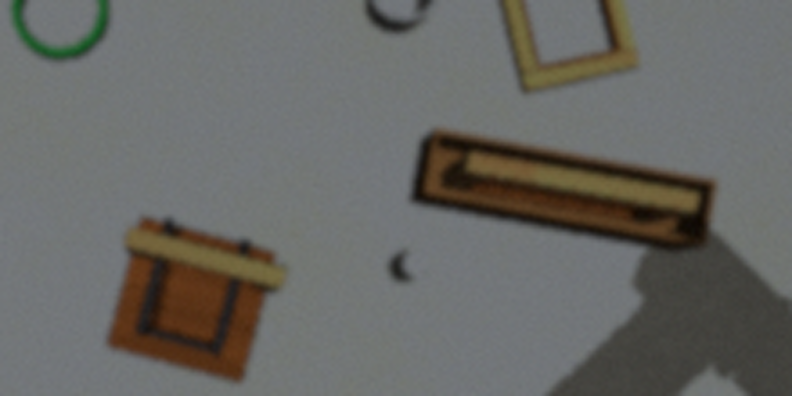

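The scene view shows the frame upright in the box at about (245,185). The square frame is still on its hooks at (397,260), and the wide frame's stand is empty at (560,430).

```bash
python3 -c "
from station import ticket
print(ticket.finish_job())"
```

```text
the job is handed in; nothing more can be done
None
```

The wide frame is now standing upright on its long lower edge in the long gift box, and I've handed the job in. I pinched the top bar along its x axis, lifted it 42 mm, moved it 55 mm out past the hooks, carried it over and lowered it.

- **Resting before release:** the wrist force along z went from −1.8 N while hanging to +4.9 N, and the height stopped changing. I let go only then.
- **Final pictures:** the frame is centred and upright in the box, and the square frame is still hanging on its stand. The gripper was clear of everything, and the clock read about 17 s of the 42 s allowed.
- **Disagreements between views:** two estimates of the frame's position, from the top and scene views, differed by about 5 mm. The wrist view resolved this before I gripped. One triangulated corner came out about 20 mm too high (0.180 m against 0.159 m), and I didn't use it. No other check failed.

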